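Rock the valves and pull those whose guides are worn

TASK

The springs are off this cylinder head: find the valves that are loose in their guides by rocking them gently side to side. Pull the loose ones out and stand each, head up and fully down, in a free hole of the wooden rack, so that their worn guides can be reamed. Leave the snug valves standing in their guides, do not lever hard on any guide, and do not disturb the other things on the bench.

Things in the scene. Friction and masses are not known exactly. Their poses are not given: they have to be found in the camera images.
- head: Aluminium cylinder head, flat deck face up, 140 x 230 x 85 mm, fixed. Origin: centre of its underside, on the bench; z up; y along its length and the row of valves, x across. In it four bronze guides (42 mm long, bore 20 to 62 mm above the bench): guide_a and guide_b are sound, guide_c and guide_d are worn; which seat each is under changes every time and cannot be seen.
- rack: Wooden valve rack, a block 70 x 200 x 60 mm, fixed. Origin: centre of its underside; y along its one row of four 13 mm holes, 50 mm apart, each 45 mm deep with a small chamfer. The hole at the +y end is taken.
- valve_1: Steel valve, about 90 g, 115 mm long: stem 8 mm, flat round head 34 mm wide, rim 5 mm thick (110 to 115 mm from the tip). Origin: the stem's tip; z along the stem to the head. Stands tip down on the bench through the guide under seat_1, head above the deck. Pushed at the rim with 4 N it rocks about 5 mm stop to stop in a sound guide, 11 mm in a worn one; over 8 N is too much for the guide.
- valve_2: Steel valve, about 90 g, 115 mm long: stem 8 mm, flat round head 34 mm wide, rim 5 mm thick (110 to 115 mm from the tip). Origin: the stem's tip; z along the stem to the head. Stands tip down on the bench through the guide under seat_2, head above the deck. Pushed at the rim with 4 N it rocks about 5 mm stop to stop in a sound guide, 11 mm in a worn one; over 8 N is too much for the guide.
- valve_3: Steel valve, about 90 g, 115 mm long: stem 8 mm, flat round head 34 mm wide, rim 5 mm thick (110 to 115 mm from the tip). Origin: the stem's tip; z along the stem to the head. Stands tip down on the bench through the guide under seat_3, head above the deck. Pushed at the rim with 4 N it rocks about 5 mm stop to stop in a sound guide, 11 mm in a worn one; over 8 N is too much for the guide.
- valve_4: Steel valve, about 90 g, 115 mm long: stem 8 mm, flat round head 34 mm wide, rim 5 mm thick (110 to 115 mm from the tip). Origin: the stem's tip; z along the stem to the head. Stands tip down on the bench through the guide under seat_4, head above the deck. Pushed at the rim with 4 N it rocks about 5 mm stop to stop in a sound guide, 11 mm in a worn one; over 8 N is too much for the guide.
- seat_1 (a point): Centre of a valve seat (29 mm hole), in the plane of the deck, 85 mm above the bench. The guide lies straight below. Seats 1 to 4 follow one another along the head's +y, 44, 56 and 44 mm apart.
- seat_2 (a point): Centre of a valve seat (29 mm hole), in the plane of the deck, 85 mm above the bench. The guide lies straight below. Seats 1 to 4 follow one another along the head's +y, 44, 56 and 44 mm apart.
- seat_3 (a point): Centre of a valve seat (29 mm hole), in the plane of the deck, 85 mm above the bench. The guide lies straight below. Seats 1 to 4 follow one another along the head's +y, 44, 56 and 44 mm apart.
- seat_4 (a point): Centre of a valve seat (29 mm hole), in the plane of the deck, 85 mm above the bench. The guide lies straight below. Seats 1 to 4 follow one another along the head's +y, 44, 56 and 44 mm apart.
- hole_1 (a point): Centre of the mouth of a free hole in the rack, in its top face 60 mm above the bench. A valve in it stands on the hole's floor, 15 mm above the bench, head up.
- hole_2 (a point): Centre of the mouth of a free hole in the rack, in its top face 60 mm above the bench. A valve in it stands on the hole's floor, 15 mm above the bench, head up.
- hole_3 (a point): Centre of the mouth of a free hole in the rack, in its top face 60 mm above the bench. A valve in it stands on the hole's floor, 15 mm above the bench, head up.
- old_valve: A valve of the same make, pulled earlier, standing in the rack's fourth hole. Origin: its stem's tip. Bystander.
- piston: Bystander: aluminium piston, 86 mm wide, 72 mm tall, standing on the bench. Origin: centre of its underside.
- rod: Bystander: steel connecting rod lying flat, 24 mm thick. Origin: under the centre of its big end (68 mm wide, 86 mm with the bolts); the small end lies 145 mm along its x.
- wrench: Bystander: open-ended wrench, 190 mm long, lying flat along its x.
Mind the look-alikes: they are no part of the job. Leave any blue or red look-alike of the valve_3 alone.

How it is judged:
By the outcome, as a careful person would: the job done as asked, in the order asked, and still so for the second after the job is handed in, with the robot touching nothing.
It also fails if it takes over 72 s, if anything falls off the work surface, if the arm or the gripper's body presses on something with over 40 N, if the wrist force passes 120 N, or if a joint passes its speed limit or range.

ROBOT

A 6-joint arm with a two-finger parallel gripper is mounted at the origin on the work surface. World frame = base frame: x ahead of the robot, y to its left, z up, the work surface at z = 0. Lengths are in m, angles in rad, forces in N, time in s.
With the tool pointing down it reaches from about 0.4 to 0.925 m from the base axis. Payload 3.4 kg.
Tool frame: the origin (TCP) lies midway between the tips of the shut fingers; the grasp point (between the pads) lies r.grip_depth behind it (r.grip_depth is the distance from the TCP to the grasp point, in m); x points along the fingers, z is the direction in which the jaws open and shut, and the axes are right-handed (so a half turn about x gives the same grasp; the last joint's range is limited). The gripper opens to 85 mm and grips with 20 to 120 N. Pads are 22 mm wide; open, the fingers measure 114 mm over their backs; the gripper's body (76 mm by 85 mm) begins 54 mm behind the grasp point. The pads swing forward as they close: fully open they stand 13 mm farther back than shut.
Start: joints at [1.234, 0.307, 1.506, -0, 1.328, -0.073], TCP at [0.149, 0.555, 0.2] pointing down, gripper open.
Joint ranges: [-3.12, 3.12], [-1.05, 2.28], [0.14, 2.33], [-1.42, 4.57], [0.1, 2.73], [-2.68, 2.68]. Speed limits (rad/s): [2.57, 2.57, 3.14, 3.14, 3.14, 3.14].

INTERFACE

Orientations are given as a unit quaternion [x, y, z, w].
In Python, from station import r gives the robot as it stands. The module is installed in compiled form; this text tells all that it offers. Calls block until the motion is done:
- r.goto(position, orientation): joint-space move of the TCP to a pose.
- r.move_straight(position, feed=0.15, ori=None, guard=None): straight line of the TCP; ori=None keeps the orientation; feed is the mean speed in m/s. With guard (N) it stops when the force on the tool has changed by that much, and returns True; else False.
- r.movej(angles): joint-space move.
- r.set_gripper(opening, f_grip=None): opening from 0.0 (shut) to 1.0 (fully open); f_grip is the grip in N (None keeps the last); returns when the fingers have stopped.
- r.wait(seconds).
- r.solve_ik(position, orientation): joint angles nearest the present ones, or None.
- r.read_camera(name): name is "scene" or "top" or "wrist"; returns a dict with "img" (480x640x3 uint8, blue, green, red), "mtx" (3x3 intrinsics, pixels), "k1" (the pictures are not rectified: a ray, as slopes to the right and down, at radius r is drawn at 1 + k1 r^2 times it, then the intrinsics apply), "R" (3x3) and "t" (3): a world point X has camera coordinates R X + t. Camera axes: x right, y down, z forward; pixel columns grow to the right and rows downward; lengths in m; the calibration is good to about 2 mm. A picture is of the moment at which its call begins. There is no depth.
A pose or a line that the arm cannot do raises r.MotionError and nothing moves.
- r.close_job(): hands the job in, once; it reports no verdict.
Readings, each from a call of its own:
- r.read_time_s(): time.
- r.read_q(): joint angles.
- r.read_joint_vel(): joint speeds.
- r.read_joint_torque(): joint torques, N m.
- r.read_tool_pos(): TCP position.
- r.read_tool_rot(): TCP orientation.
- r.read_contact_force(): force on the tool from outside, world axes, zero at the start.
- r.read_ft_torque(): the same for the moment, N m.
- r.read_width(): opening from 0.0 (shut) to 1.0 (fully open).
Only numpy, scipy, OpenCV 4.12 (cv2) and the standard library are available. Lean on these libraries where they do the work, as an engineer would, in place of code of your own. Each camera call takes 0.05 s, during which the arm holds its last target.

## Working session

There is one attempt and no reset: what is moved stays moved. The work goes in short steps, each a Python script; the robot and the scene stay as the last script left them, time stands still between calls to the robot, and variables do not carry over. Pictures are saved under pics/ and viewed, and the job is handed in when it is done.

```bash
mkdir -p pics; ls; python3 - <<'E'
from station import r
import cv2
for n in ("scene","top","wrist"):
    c=r.read_camera(n); cv2.imwrite(f"pics/{n}0.png",c["img"]); print(n,c["mtx"].tolist(),c["k1"],c["R"].round(4).tolist(),c["t"].round(4).tolist())
print(r.grip_depth,r.read_time_s(),r.read_tool_pos(),r.read_tool_rot(),r.read_width(),r.read_contact_force())
E
```

```text
pics
scene [[521.6770257134187, 0.0, 333.64212932642283], [0.0, 521.6770257134187, 252.6619529476891], [0.0, 0.0, 1.0]] -0.03850647026999729 [[-0.3617, 0.9323, 0.0066], [0.7929, 0.3114, -0.5238], [-0.4903, -0.1842, -0.8518]] [0.1816, -0.3998, 1.2587]
top [[548.6575206869135, 0.0, 323.6662524950644], [0.0, 548.6575206869135, 225.3305535037574], [0.0, 0.0, 1.0]] 0.04949653034280296 [[0.0017, -0.9999, 0.0102], [-0.9965, -0.0026, -0.0838], [0.0838, -0.01, -0.9964]] [-0.0064, 0.5613, 0.9079]
wrist [[384.6140062418274, 0.0, 318.4984544021885], [0.0, 384.6140062418274, 240.3642589645913], [0.0, 0.0, 1.0]] -0.05681572766715035 [[0.2585, 0.966, -0.0022], [0.9198, -0.2455, 0.3061], [0.2951, -0.0812, -0.952]] [-0.5736, -0.0414, 0.3806]
0.0187 0.15 [0.14922612 0.55472736 0.19950673] [-0.43048895  0.56164534  0.4298738   0.56075154] 0.9999582093511868 [-0.44900255  0.01832282 -0.08130476]
```

View pics/top0.png

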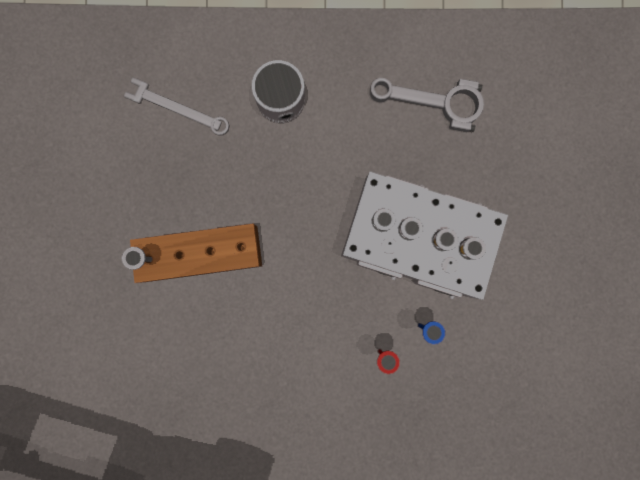

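View pics/scene0.png

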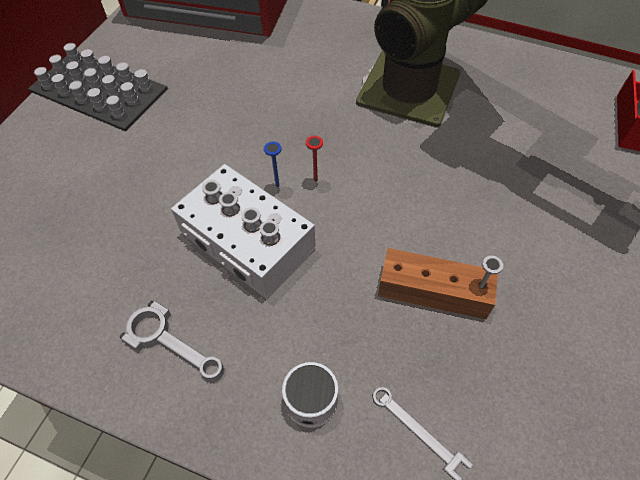

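```bash
cat > h.py <<'E'
import numpy as np, cv2
def ray(c,u,v):
    K=c["mtx"]; x=(u-K[0,2])/K[0,0]; y=(v-K[1,2])/K[1,1]
    d=np.hypot(x,y); r=d
    for _ in range(20): r=d/(1+c["k1"]*r*r)
    s=r/d if d>0 else 1
    R=np.array(c["R"]);t=np.array(c["t"])
    return -R.T@t, R.T@np.array([x*s,y*s,1])
def onplane(c,u,v,z):
    o,d=ray(c,u,v); return o+d*(z-o[2])/d[2]
def proj(c,X):
    p=np.array(c["R"])@np.array(X)+np.array(c["t"]); x,y=p[:2]/p[2]; f=1+c["k1"]*(x*x+y*y)
    K=c["mtx"]; return np.array([K[0,0]*x*f+K[0,2],K[1,1]*y*f+K[1,2]])
def crop(img,u0,v0,u1,v1,f,name):
    cv2.imwrite(name,cv2.resize(img[v0:v1,u0:u1],None,fx=f,fy=f,interpolation=cv2.INTER_CUBIC))
def dirq(ang, ):
    # tool x down, tool z (jaw axis) at world angle ang
    from scipy.spatial.transform import Rotation as Ro
    x=np.array([0,0,-1.]);z=np.array([np.cos(ang),np.sin(ang),0]);y=np.cross(z,x)
    return Ro.from_matrix(np.column_stack([x,y,z])).as_quat()
E
python3 - <<'E'
from station import r
from h import *
import pickle
c={n:r.read_camera(n) for n in("top","scene")}
pickle.dump(c,open("c0.pkl","wb"))
crop(c["top"]["img"],340,165,520,305,4,"pics/top_head.png")
crop(c["top"]["img"],110,210,280,300,4,"pics/top_rack.png")
crop(c["scene"]["img"],165,130,335,300,4,"pics/sc_head.png")
E
```

```text
(no output)
```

View pics/top_head.png

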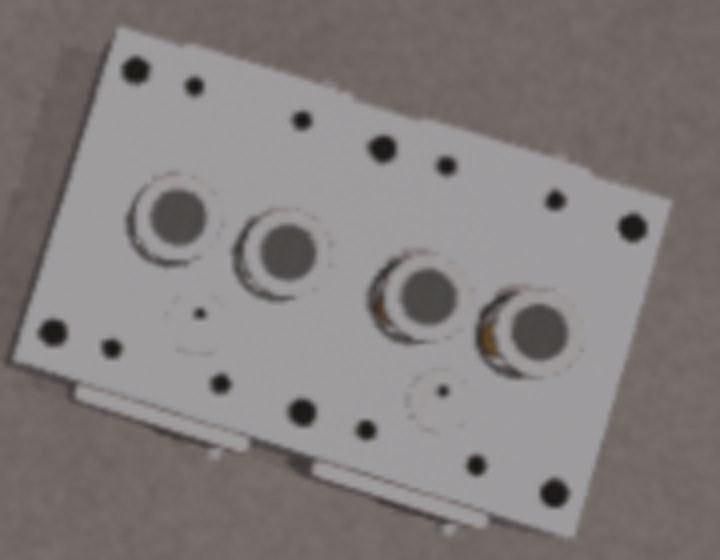

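View pics/top_rack.png

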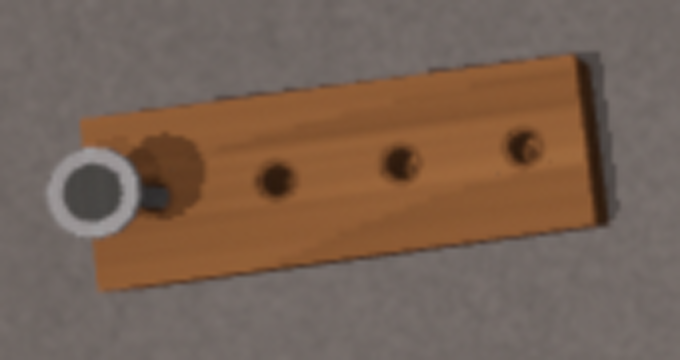

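View pics/sc_head.png

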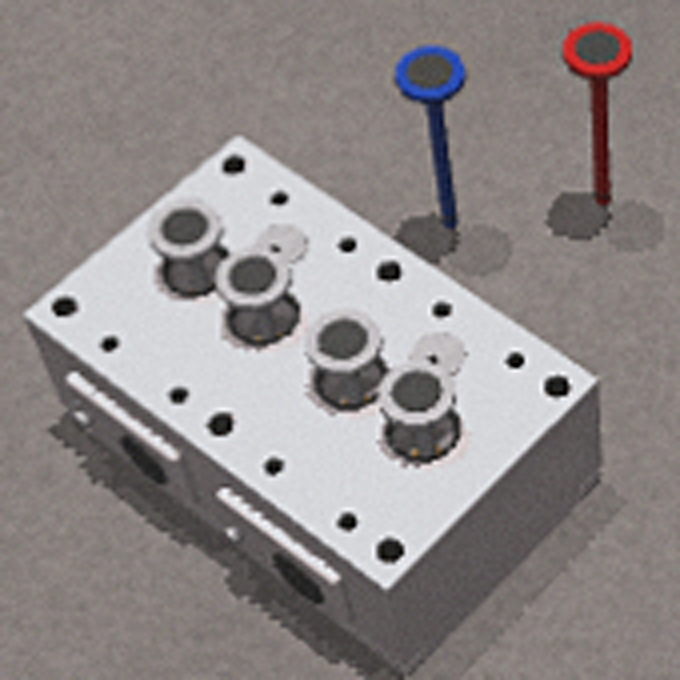

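```bash
python3 - <<'E'
from h import *
import pickle
c=pickle.load(open("c0.pkl","rb"))
def blobs(img,lo,hi,roi,amin,amax):
    u0,v0,u1,v1=roi
    m=cv2.inRange(img[v0:v1,u0:u1],np.array(lo),np.array(hi))
    n,l,s,ce=cv2.connectedComponentsWithStats(m)
    return [(ce[i]+[u0,v0],s[i,4]) for i in range(1,n) if amin<s[i,4]<amax]
t=c["top"]; img=t["img"]
for p,v in {'rim':(383,219),'disk':(384,219),'deck':(395,280),'hole':(179,255),'wood':(195,255)}.items(): print(p,img[v[1],v[0]])
g=cv2.cvtColor(img,cv2.COLOR_BGR2GRAY)
# deck quad
m=cv2.inRange(img,(145,145,145),(255,255,255)); m[:165]=0;m[305:]=0;m[:,:340]=0
cs,_=cv2.findContours(m,cv2.RETR_EXTERNAL,cv2.CHAIN_APPROX_NONE); k=max(cs,key=cv2.contourArea)
box=cv2.boxPoints(cv2.minAreaRect(k)); print("box",[(b.round(1).tolist(),onplane(t,*b,.085).round(4).tolist()) for b in box])
# circles
print("dark disks")
for ce,a in blobs(g,60,100,(350,195,500,270),60,400): print(ce.round(1),a,onplane(t,*ce,.115).round(4))
print("dark holes deck")
for ce,a in blobs(g,0,60,(345,170,510,300),8,80): print(ce.round(1),a,onplane(t,*ce,.085).round(4))
hsv=cv2.cvtColor(img,cv2.COLOR_BGR2HSV)
print("rack holes")
for ce,a in blobs(g,0,58,(165,225,252,275),8,200): print(ce.round(1),a,onplane(t,*ce,.06).round(4))
mw=cv2.inRange(hsv,(5,90,90),(20,255,255)); mw[:, 280:]=0
cs,_=cv2.findContours(mw,cv2.RETR_EXTERNAL,cv2.CHAIN_APPROX_NONE); k=max(cs,key=cv2.contourArea)
box=cv2.boxPoints(cv2.minAreaRect(k)); print("rackbox",[(b.round(1).tolist(),onplane(t,*b,.06).round(4).tolist()) for b in box])
s=c["scene"]; gs=cv2.cvtColor(s["img"],cv2.COLOR_BGR2GRAY)
print("scene rack")
for ce,a in blobs(gs,0,60,(388,255,470,292),8,200): print(ce.round(1),a,onplane(s,*ce,.06).round(4))
print("scene deck")
for ce,a in blobs(gs,0,60,(172,165,315,275),8,200): print(ce.round(1),a,onplane(s,*ce,.085).round(4))
for n,p in {'red':(388,362),'blue':(433,333),'old':(133,258)}.items(): print(n,onplane(t,*p,.13 if n=='old' else .115).round(4))
E
```

```text
rim [71 74 76]
disk [70 73 75]
deck [100 103 110]
hole [15 28 47]
wood [ 56  97 149]
box [([343.20001220703125, 254.8000030517578], [0.5095, -0.0355, 0.085]), ([369.8999938964844, 170.1999969482422], [0.6447, -0.0784, 0.085]), ([509.1000061035156, 214.1999969482422], [0.5746, -0.2985, 0.085]), ([482.3999938964844, 298.79998779296875], [0.4415, -0.2532, 0.085])]
dark disks
[353.4 206.9] 219 [ 0.5822 -0.0499  0.115 ]
[384.2 218.8] 139 [ 0.5638 -0.097   0.115 ]
[411.6 227.7] 139 [ 0.5504 -0.1389  0.115 ]
[435.7 240.8] 70 [ 0.5304 -0.1754  0.115 ]
[446.8 238.9] 138 [ 0.5334 -0.1924  0.115 ]
[462.9 248.4] 79 [ 0.5189 -0.2166  0.115 ]
[474.4 247.6] 146 [ 0.5202 -0.2341  0.115 ]
[357.1 262.8] 72 [ 0.4965 -0.0552  0.115 ]
dark holes deck
[373.5 182. ] 26 [ 0.6258 -0.084   0.085 ]
[388. 186.] 9 [ 0.6194 -0.1071  0.085 ]
[415.1 194.7] 9 [ 0.6056 -0.1502  0.085 ]
[435.3 201.6] 27 [ 0.5945 -0.1821  0.085 ]
[451. 206.] 9 [ 0.5875 -0.2069  0.085 ]
[478.5 214.5] 12 [ 0.574  -0.2502  0.085 ]
[497.7 221.4] 29 [ 0.563  -0.2802  0.085 ]
[352.7 247.6] 27 [ 0.521  -0.0506  0.085 ]
[367.5 251.5] 12 [ 0.51
[... 1024 characters left out ...]
326 -0.2288  0.085 ]
[180.6 206.4] 18 [ 0.5627 -0.2811  0.085 ]
[275. 207.] 9 [ 0.5002 -0.1175  0.085 ]
[226.2 212. ] 20 [ 0.5433 -0.1962  0.085 ]
[293.7 219.9] 9 [ 0.5142 -0.0738  0.085 ]
[249.  228.2] 24 [ 0.5604 -0.1414  0.085 ]
[304.  226.5] 20 [ 0.5208 -0.0507  0.085 ]
[219.9 235.8] 22 [ 0.5941 -0.1825  0.085 ]
[278.3 236.3] 13 [ 0.557 -0.085  0.085]
[200.6 244.8] 54 [ 0.6236 -0.2054  0.085 ]
[270.1 243.3] 16 [ 0.5758 -0.0924  0.085 ]
[233. 246.] 9 [ 0.6048 -0.1509  0.085 ]
[251.6 260.1] 11 [ 0.6189 -0.1077  0.085 ]
[262.2 267.2] 25 [ 0.625  -0.0845  0.085 ]
[236.6 271.7] 30 [ 0.6491 -0.1214  0.085 ]
red [ 0.3488 -0.1008  0.115 ]
blue [ 0.3916 -0.1689  0.115 ]
old [0.5031 0.2783 0.13  ]
```

```bash
cat >> h.py <<'E'
HC=np.array([.542,-.1655]); U=np.array([.305,.952]); W=np.array([.952,-.305])
SE={k:HC+U*o for k,o in dict(A=.072,B=.028,C=-.028,D=-.072).items()}
ZR=.092
def rock(r,k,q,N=3.5,feed=.012):
    s=SE[k]; res=[]
    for sg in(-1,1):
        p=s+W*sg*.024
        r.move_straight([*(s+W*sg*.003),ZR],feed=.06)
        f0=np.array(r.read_contact_force())
        g=r.move_straight([*p,ZR],feed=feed,guard=N)
        P=np.array(r.read_tool_pos()); f=np.array(r.read_contact_force())-f0
        res.append((P[:2]-s)@W); print(k,sg,g,"off mm",(1e3*res[-1]).round(2),"along",round(1e3*(P[:2]-s)@U,2),"F",f.round(2),round(r.read_time_s(),2))
    r.move_straight([*s,ZR],feed=.06)
    print(k,"span",1e3*(res[1]-res[0]),"mid",500*(res[0]+res[1]))
E
python3 - <<'E'
from station import r
from h import *
a=np.arctan2(W[1],W[0])
s=SE['A']
qs=[]
for an in(a,a+np.pi):
    j=r.solve_ik([*s,.19],dirq(an)); print(an,None if j is None else np.round(j,2))
    if j is not None: qs.append((np.abs(np.array(j)-r.read_q()).max(),an))
an=min(qs)[1]; q=dirq(an); print("use",an)
r.goto([*s,.19],q); r.set_gripper(.6)
print(r.read_time_s(),r.read_width(),r.read_tool_pos())
c=r.read_camera("top"); cv2.imwrite("pics/top1.png",c["img"])
c=r.read_camera("wrist"); cv2.imwrite("pics/wrist1.png",c["img"])
E
```

```text
-0.3100459323338845 [-0.24  0.31  1.53 -0.    1.3   0.07]
2.8315467212559087 None
use -0.3100459323338845
3.4083 0.6017270570358477 [ 0.5639913  -0.09679176  0.18998214]
```

View pics/wrist1.png

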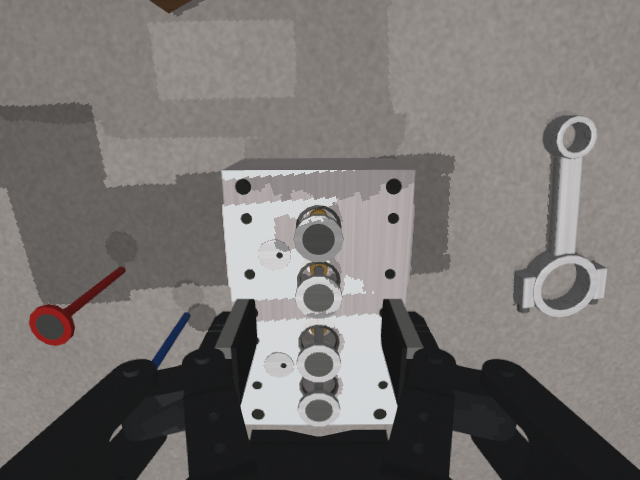

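```bash
python3 - <<'E'
from station import r
from h import *
c=r.read_camera("wrist")
for k in SE: print(k,proj(c,[*SE[k],.115]).round(1))
print(proj(c,[*SE['A'],.19+.0187]))
g=cv2.cvtColor(c["img"],cv2.COLOR_BGR2GRAY)
# rack hole estimates & tilt
q=dirq(np.arctan2(W[1],W[0]))
r.move_straight([*SE['A'],ZR],feed=.12,guard=6); print(r.read_tool_pos(),r.read_contact_force())
rock(r,'A',q)
c=r.read_camera("scene"); crop(c["img"],165,130,335,300,4,"pics/sc2.png")
E
```

```text
A [317.5 237.4]
B [317.5 296.1]
C [317.4 362.4]
D [317.4 408.6]
[317.13605913 299.80546794]
[ 0.56467906 -0.09714537  0.09262797] [-0.33400989 -0.77961451  0.74437964]
A -1 False off mm -23.9 along -0.0 F [ 0.61 -0.14  0.25] 6.67
A 1 False off mm 23.95 along 0.0 F [ 0.08 -0.52  0.03] 9.18
A span 47.84647039625392 mid 0.023219261002667066
```

View pics/sc2.png

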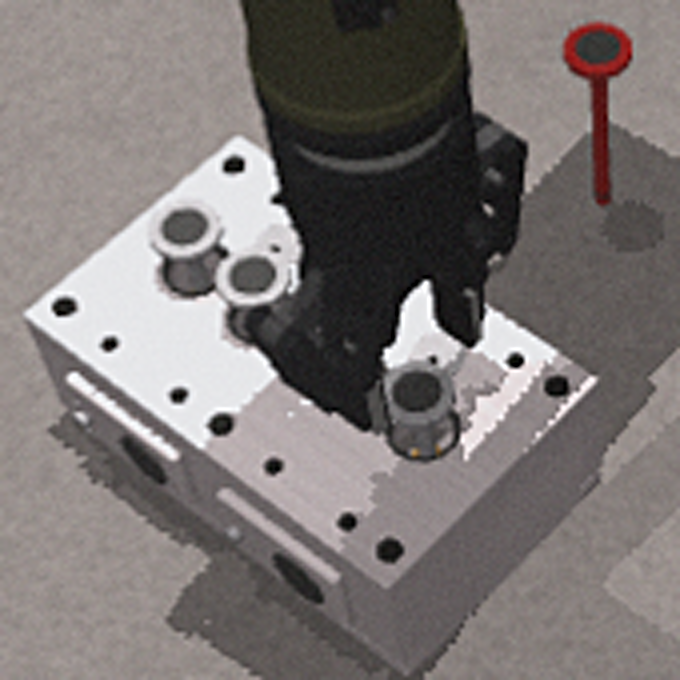

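```bash
python3 - <<'E'
from station import r
from h import *
c=r.read_camera("wrist"); cv2.imwrite("pics/wrist2.png",c["img"])
print(r.read_tool_rot(),r.read_tool_pos(),r.read_width(), r.read_time_s())
s=r.read_camera("scene")
for k in'AB': print(k,(proj(s,[*SE[k],.115])-[165,130])*4)
for sg in(1,-1):
  for z in (.095,.115): print(sg,z,(proj(s,[*(SE['A']+W*sg*.0255),z])-[165,130])*4)
for p in((370,430),(470,340)):
  for z in(.09,.11,.13): print(p,z,onplane(s,p[0]/4+165,p[1]/4+130,z).round(3))
E
```

```text
[ 0.10914896  0.69832062 -0.10922238  0.69893153] [ 0.56439515 -0.097089    0.09222434] 0.6001360401510221 9.825
A [415.67412792 391.13920402]
B [342.06360133 338.87031367]
1 0.095 [380.47526851 454.51971654]
1 0.115 [375.18049412 429.33521294]
-1 0.095 [458.96816843 379.81685528]
-1 0.115 [455.26156672 353.81623139]
(370, 430) 0.09 [ 0.576 -0.116  0.09 ]
(370, 430) 0.11 [ 0.587 -0.109  0.11 ]
(370, 430) 0.13 [ 0.598 -0.101  0.13 ]
(470, 340) 0.09 [ 0.515 -0.095  0.09 ]
(470, 340) 0.11 [ 0.527 -0.088  0.11 ]
(470, 340) 0.13 [ 0.54  -0.081  0.13 ]
```

View pics/wrist2.png

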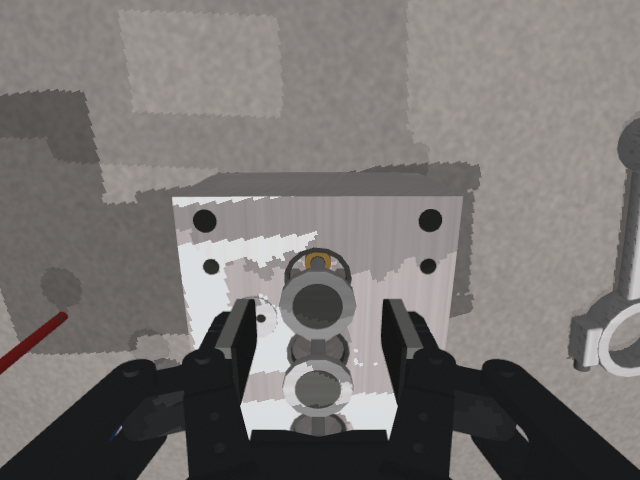

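```bash
python3 - <<'E'
from station import r
from h import *
c=r.read_camera("wrist")
for h in(.02,.0255,.03):
  for z in (.09,.1,.11,.12,.13):
    for off in(.011,0,-.011):
      print(h,z,off,*[proj(c,[*(SE['A']+W*sg*h+U*off),z]).round(0) for sg in(-1,1)])
E
```

```text
0.02 0.09 0.011 [275. 260.] [357. 260.]
0.02 0.09 0 [276. 281.] [356. 281.]
0.02 0.09 -0.011 [277. 301.] [356. 301.]
0.02 0.1 0.011 [273. 268.] [359. 268.]
0.02 0.1 0 [274. 289.] [358. 289.]
0.02 0.1 -0.011 [275. 310.] [357. 310.]
0.02 0.11 0.011 [271. 276.] [361. 276.]
0.02 0.11 0 [272. 299.] [360. 299.]
0.02 0.11 -0.011 [273. 320.] [360. 320.]
0.02 0.12 0.011 [268. 286.] [364. 286.]
0.02 0.12 0 [269. 309.] [363. 309.]
0.02 0.12 -0.011 [270. 332.] [362. 332.]
0.02 0.13 0.011 [265. 296.] [367. 296.]
0.02 0.13 0 [266. 321.] [366. 321.]
0.02 0.13 -0.011 [267. 345.] [364. 345.]
0.0255 0.09 0.011 [264. 260.] [368. 260.]
0.0255 0.09 0 [265. 281.] [367. 281.]
0.0255 0.09 -0.011 [266. 301.] [366. 301.]
0.0255 0.1 0.011 [261. 268.] [371. 268.]
0.0255 0.1 0 [262. 289.] [370. 289.]
0.0255 0.1 -0.011 [263. 310.] [369. 310.]
0.0255 0.11 0.011 [258. 276.] [374. 276.]
0.0255 0.11 0 [259. 299.] [373. 299.]
0.0255 0.11 -0.011 [261. 320.] [371. 320.]
0.0255 0.12 0.011 [255. 286.] [377. 286.]
0.0255 0.12 0 [256. 309.] [376. 309.]
0.0255 0.12 -0.011 [257. 332.] [374. 332.]
0.0255 0.13 0.011 [251. 296.] [381. 296.]
0.0255 0.13 0 [252. 321.] [379. 321.]
0.0255 0.13 -0.011 [254. 345.] [378. 345.]
0.03 0.09 0.011 [255. 260.] [377. 260.]
0.03 0.09 0 [256. 281.] [376. 281.]
0.03 0.09 -0.011 [257. 301.] [375. 301.]
0.03 0.1 0.011 [252. 268.] [380. 268.]
0.03 0.1 0 [253. 289.] [379. 289.]
0.03 0.1 -0.011 [254. 310.] [378. 310.]
0.03 0.11 0.011 [248. 276.] [384. 276.]
0.03 0.11 0 [249. 299.] [383. 299.]
0.03 0.11 -0.011 [251. 320.] [381. 320.]
0.03 0.12 0.011 [244. 286.] [388. 286.]
0.03 0.12 0 [246. 309.] [386. 309.]
0.03 0.12 -0.011 [247. 332.] [385. 332.]
0.03 0.13 0.011 [239. 296.] [392. 296.]
0.03 0.13 0 [241. 321.] [390. 321.]
0.03 0.13 -0.011 [243. 345.] [389. 345.]
```

```bash
python3 - <<'E'
from station import r
from h import *
print(r.move_straight([*SE['A'],.072],feed=.04,guard=4),r.read_tool_pos(),r.read_contact_force())
s=r.read_camera("scene");crop(s["img"],210,160,310,260,6,"pics/sc3.png")
c=r.read_camera("wrist"); cv2.imwrite("pics/wrist3.png",c["img"])
for z in (.085,.095,.105,.115,.125): print(z,*[((proj(s,[*(SE['A']+W*sg*.0255),z])-[210,160])*6).round(0) for sg in(-1,1)],*[proj(c,[*(SE['A']+W*sg*.0255+U*.011),z]).round(0) for sg in(-1,1)])
E
```

```text
False [ 0.5638848  -0.09694899  0.07175345] [-0.10543433 -0.81051085  0.89961297]
0.085 [421. 409.] [305. 520.] [261. 272.] [373. 272.]
0.095 [418. 390.] [301. 502.] [257. 281.] [376. 281.]
0.105 [416. 370.] [297. 483.] [254. 291.] [380. 291.]
0.115 [413. 351.] [293. 464.] [249. 302.] [384. 302.]
0.125 [410. 331.] [289. 445.] [245. 315.] [388. 315.]
```

View pics/sc3.png

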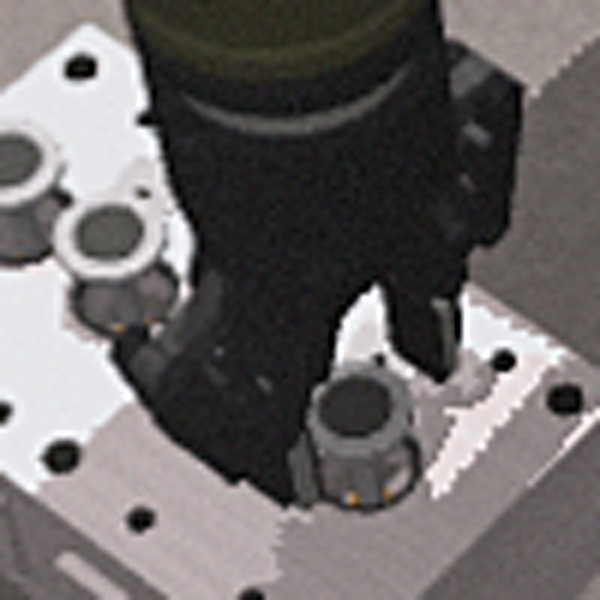

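View pics/wrist3.png

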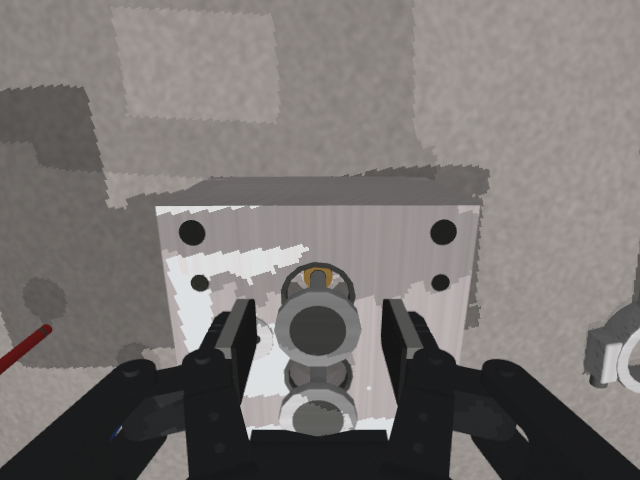

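```bash
sed -i 's/^ZR=.*/ZR=.070/' h.py; python3 - <<'E'
from station import r
from h import *
rock(r,'A',None)
E
```

```text
A -1 True off mm -14.5 along 0.05 F [ 3.14 -0.62 -0.65] 12.04
A 1 True off mm 13.33 along -0.05 F [-0.85  0.43 -0.24] 13.53
A span 27.830817255943483 mid -0.5871861602499001
```

```bash
python3 - <<'E'
from station import r
from h import *
for k in'BCD':
    r.move_straight([*SE[k],ZR],feed=.12)
    rock(r,k,None)
E
```

```text
B -1 True off mm -14.48 along -0.05 F [ 3.64 -0.06 -0.73] 15.78
B 1 True off mm 13.36 along 0.02 F [-0.97  0.    0.23] 17.27
B span 27.83533610887969 mid -0.5620281780008285
C -1 True off mm -11.18 along -0.15 F [ 0.69 -0.27  1.44] 19.47
C 1 True off mm 10.25 along 0.13 F [-0.68  0.22 -0.16] 20.77
C span 21.42825114954486 mid -0.46275089885361875
D -1 True off mm -11.17 along -0.19 F [ 0.49 -0.81 -0.77] 22.81
D 1 True off mm 10.29 along 0.18 F [-0.57  0.73  0.41] 24.11
D span 21.465462245109467 mid -0.44028734018926663
```

```bash
cat >> h.py <<'E'
SC={k:SE[k]-W*.0005 for k in SE}
HO=[np.array(p) for p in((.5248,.131),(.518,.1797),(.511,.229))]
QH=dirq(np.arctan2(W[1],W[0])); QR=dirq(np.arctan2(.0138,.099))
E
python3 - <<'E'
from station import r
from h import *
k='A'
r.move_straight([*SC[k],ZR+.002],feed=.15)
r.set_gripper(.3,40)
print(r.read_width(),r.read_contact_force(),r.read_time_s())
s=r.read_camera("scene");crop(s["img"],210,160,310,260,6,"pics/sc4.png")
E
```

```text
0.3658498468889353 [ 0.57899791 -0.28369126  1.53232045] 25.85
```

View pics/sc4.png

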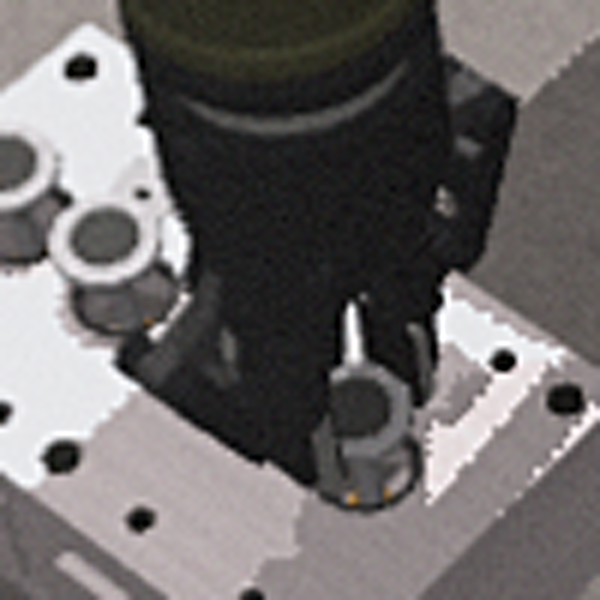

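```bash
python3 - <<'E'
from station import r
from h import *
s=r.read_camera("scene");c=r.read_camera("wrist")
im=s["img"][200:250,240:300]; im=cv2.convertScaleAbs(im,alpha=1.8,beta=20)
cv2.imwrite("pics/sc5.png",cv2.resize(im,None,fx=12,fy=12,interpolation=cv2.INTER_CUBIC))
im=c["img"][200:440,180:460]; im=cv2.convertScaleAbs(im,alpha=1.8,beta=20)
cv2.imwrite("pics/w5.png",cv2.resize(im,None,fx=2.5,fy=2.5,interpolation=cv2.INTER_CUBIC))
P=np.array(r.read_tool_pos())[:2]
for off in(-.011,0,.011):
  for z in(.09,.1,.11):
    X=[*(P+W*.0163+U*off),z]; Y=[*(P-W*.0163+U*off),z]
    print(off,z,"sc+",((proj(s,X)-[240,200])*12).round(),"sc-",((proj(s,Y)-[240,200])*12).round(),"w",((proj(c,Y)-[180,200])*2.5).round(),((proj(c,X)-[180,200])*2.5).round())
cam=-np.array(c["R"]).T@np.array(c["t"]); print("cam rel",(cam[:2]-P)@W,(cam[:2]-P)@U,cam[2])
E
```

```text
-0.011 0.09 sc+ [233. 459.] sc- [383. 318.] w [254. 300.] [431. 300.]
-0.011 0.1 sc+ [225. 422.] sc- [377. 279.] w [248. 329.] [436. 329.]
-0.011 0.11 sc+ [217. 384.] sc- [370. 240.] w [242. 361.] [441. 361.]
0 0.09 sc+ [288. 499.] sc- [438. 356.] w [252. 246.] [433. 246.]
0 0.1 sc+ [281. 462.] sc- [432. 318.] w [246. 272.] [438. 273.]
0 0.11 sc+ [273. 424.] sc- [426. 279.] w [240. 302.] [443. 302.]
0.011 0.09 sc+ [343. 539.] sc- [493. 395.] w [250. 190.] [435. 190.]
0.011 0.1 sc+ [336. 502.] sc- [487. 357.] w [244. 213.] [440. 214.]
0.011 0.11 sc+ [329. 464.] sc- [482. 319.] w [237. 240.] [445. 240.]
cam rel 0.0013948023834800371 0.07767765991673453 0.2466666331034476
```

View pics/sc5.png

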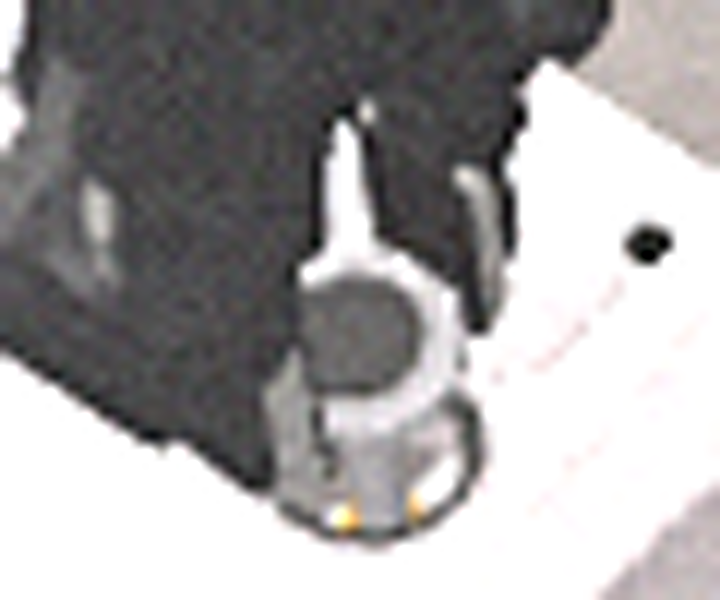

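View pics/w5.png

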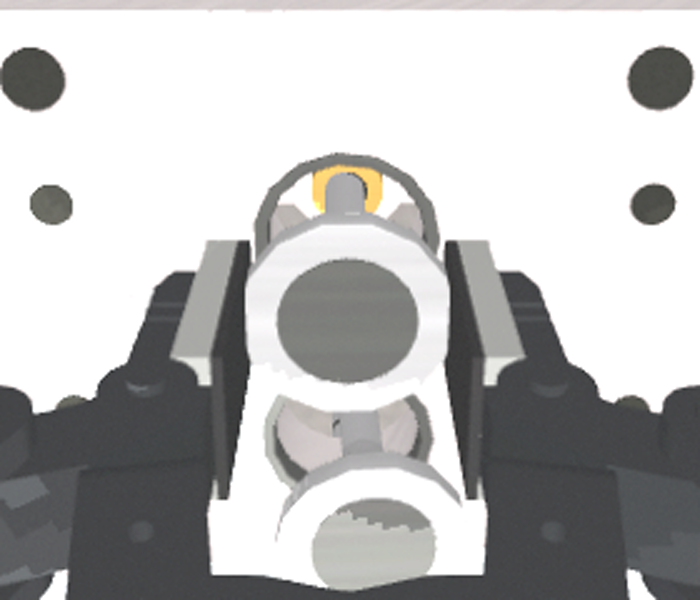

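```bash
python3 - <<'E'
from station import r
from h import *
k='A'
r.set_gripper(.55)
print(r.move_straight([*(SC[k]+U*.004),.068],feed=.05,guard=5))
r.set_gripper(.3,40)
print(r.read_width(),r.read_contact_force(),r.read_time_s())
c=r.read_camera("wrist")
im=c["img"][200:440,180:460]; im=cv2.convertScaleAbs(im,alpha=1.8,beta=20)
cv2.imwrite("pics/w6.png",cv2.resize(im,None,fx=2.5,fy=2.5,interpolation=cv2.INTER_CUBIC))
E
```

```text
False
0.36885465655987276 [ 0.17480134 -0.10577207  2.76790064] 26.8583
```

View pics/w6.png

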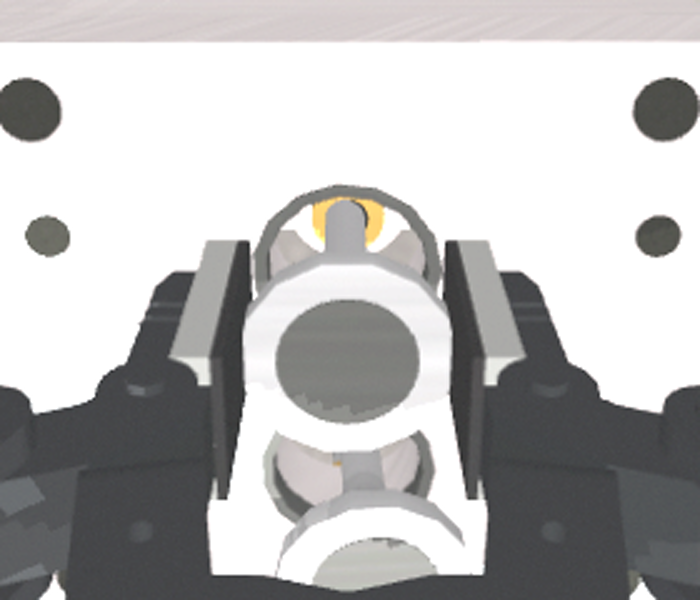

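```bash
python3 - <<'E'
from station import r
from h import *
k='A'
p=SC[k]+U*.004
g=r.move_straight([*p,.068+.03],feed=.06,guard=8); print(g,r.read_contact_force())
if not g:
    g=r.move_straight([*p,.068+.13],feed=.15,guard=8); print(g,r.read_contact_force(),r.read_width())
for n in("scene","wrist","top"):
    c=r.read_camera(n); cv2.imwrite(f"pics/lift_{n}.png",c["img"])
    if n=="scene": crop(c["img"],190,90,350,270,3,"pics/lift_sc.png")
print(r.read_time_s(),r.read_tool_pos())
E
```

```text
False [0.60962524 0.44644906 0.57077836]
False [ 0.55866005  0.21700321 -0.2691614 ] 0.37076961968586614
28.525 [ 0.56365327 -0.09274047  0.19649521]
```

View pics/lift_sc.png

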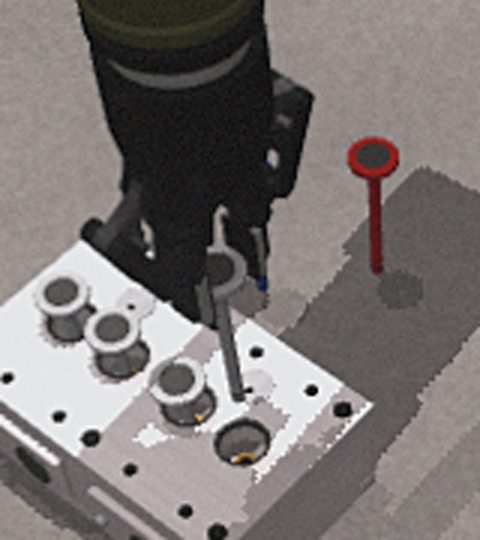

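View pics/lift_wrist.png

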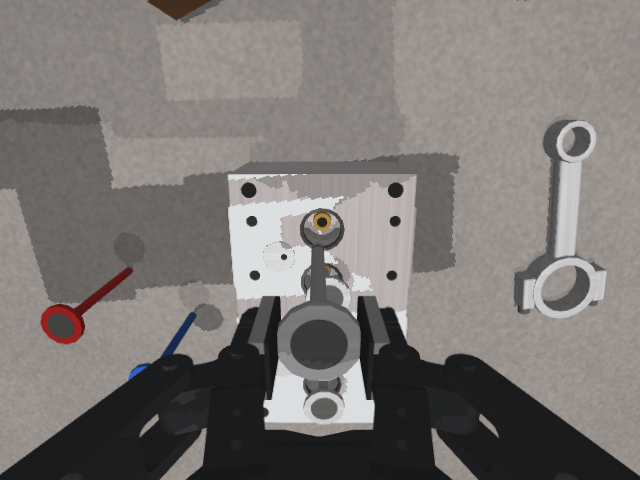

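```bash
cat >> h.py <<'E'
def tri(pairs):
    A=np.zeros((3,3));b=np.zeros(3)
    for c,p in pairs:
        o,d=ray(c,*p); d=d/np.linalg.norm(d); M=np.eye(3)-np.outer(d,d); A+=M;b+=M@o
    X=np.linalg.solve(A,b); return X,[np.round(proj(c,X)-p,1).tolist() for c,p in pairs]
E
python3 - <<'E'
from station import r
from h import *
s=r.read_camera("scene");w=r.read_camera("wrist")
im=cv2.convertScaleAbs(s["img"][165:235,240:300],alpha=1.7,beta=10);cv2.imwrite("pics/t1.png",cv2.resize(im,None,fx=8,fy=8,interpolation=cv2.INTER_CUBIC))
im=cv2.convertScaleAbs(w["img"][230:380,260:380],alpha=1.5,beta=10);cv2.imwrite("pics/t2.png",cv2.resize(im,None,fx=4,fy=4,interpolation=cv2.INTER_CUBIC))
print(tri([(s,(270,222.3)),(w,(317,250))]),tri([(s,(263.3,179.3)),(w,(318,340))]),r.read_tool_pos())
E
```

```text
(array([ 0.56078467, -0.0968837 ,  0.12859508]), [[-1.0, -0.4], [-1.1, -2.6]]) (array([ 0.5651412 , -0.09149968,  0.24981602]), [[-0.2, -0.2], [-0.0, -1.4]]) [ 0.56404486 -0.09284145  0.19684302]
```

View pics/t1.png

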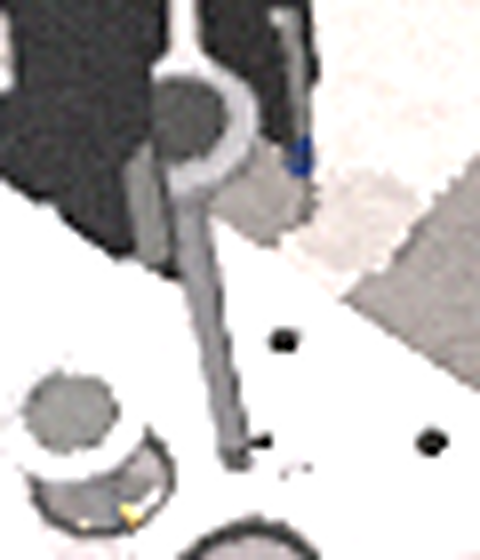

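View pics/t2.png

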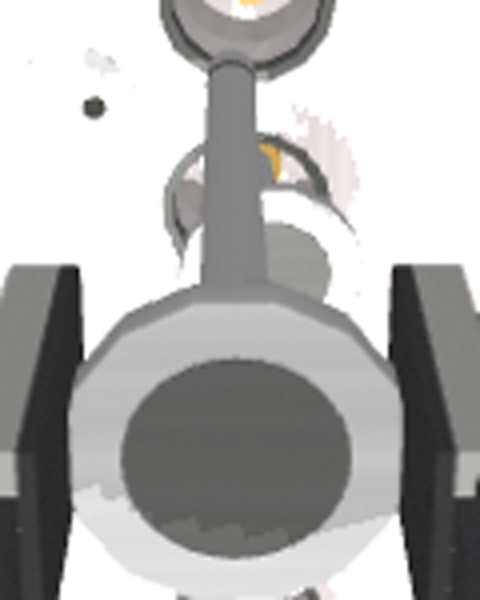

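```bash
python3 - <<'E'
from station import r
from h import *
s=r.read_camera("scene");w=r.read_camera("wrist")
a=tri([(s,(269.4,222.3)),(w,(318,247))]);b=tri([(s,(264,179.8)),(w,(319.2,344.2))])
print(a,b,np.linalg.norm(a[0]-b[0]))
P=np.array(r.read_tool_pos())
for X in(a[0],b[0]): print(((X-P)[:2]@W).round(4),((X-P)[:2]@U).round(4),(X-P)[2].round(4))
print(r.read_time_s())
E
```

```text
(array([ 0.56282092, -0.09564157,  0.13121727]), [[-0.4, -0.2], [-0.5, -1.1]]) (array([ 0.56627302, -0.09060928,  0.25206756]), [[-0.9, -1.0], [0.0, -5.7]]) 0.12100426834380945
-0.0007 -0.003 -0.0661
0.0011 0.0028 0.0548
28.725
```

```bash
cat >> h.py <<'E'
U2=np.array([-.138,.990]); W2=np.array([.990,.138])
E
python3 - <<'E'
from station import r
from h import *
p=HO[1]+U2*.0035+W2*.0005
r.goto([*p,.197],QR)
r.move_straight([*p,.150],feed=.1,guard=8)
for n in("scene","wrist","top"):
    c=r.read_camera(n)
    print(n,"hole",proj(c,[*HO[1],.06]).round(1),"tip exp",proj(c,[*HO[1],.082]).round(1))
    if n=="scene": crop(c["img"],370,170,520,310,5,"pics/r_sc.png")
    if n=="wrist": cv2.imwrite("pics/r_w.png",c["img"])
    if n=="top": crop(c["img"],110,190,280,320,4,"pics/r_top.png")
print(r.read_time_s(),r.read_tool_pos(),r.read_width())
E
```

```text
scene hole [425.4 272.7] tip exp [427.4 266.5]
wrist hole [315.9 234.7] tip exp [315.8 244.4]
top hole [209.6 249.8] tip exp [206.8 249.3]
30.575 [0.51886572 0.18325558 0.150868  ] 0.36679309345710676
```

View pics/r_sc.png

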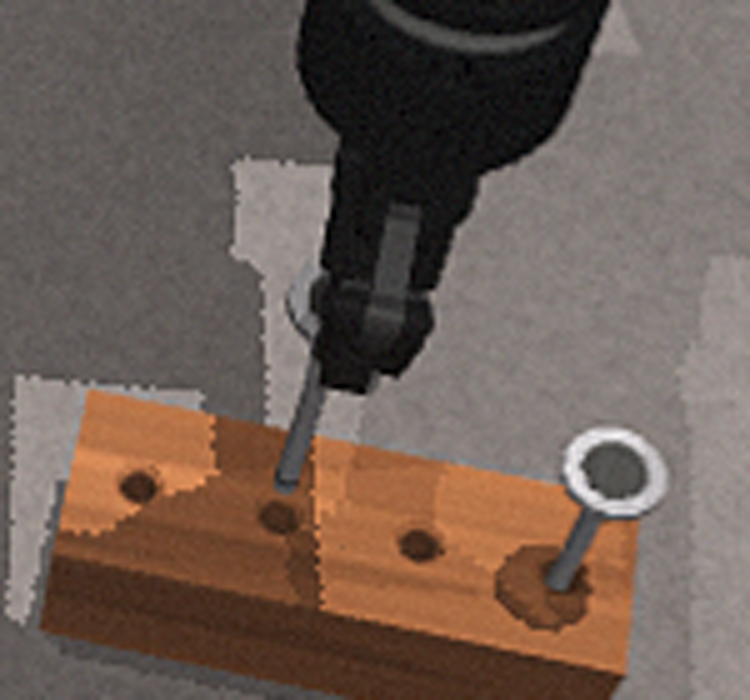

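View pics/r_w.png

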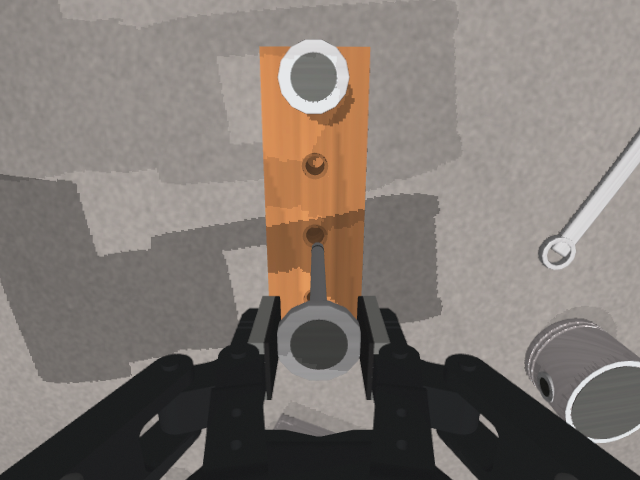

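```bash
python3 - <<'E'
from station import r
from h import *
p=HO[1]+U2*.0035-W2*.0002
print(r.move_straight([*p,.130],feed=.05,guard=6),r.read_tool_pos()[2],r.read_contact_force())
print(r.move_straight([*p,.084],feed=.07,guard=6),r.read_tool_pos()[2],r.read_contact_force(),r.read_time_s())
for n in("scene","wrist"):
    c=r.read_camera(n)
    if n=="scene": crop(c["img"],370,170,520,310,5,"pics/p_sc.png")
    else: cv2.imwrite("pics/p_w.png",c["img"])
E
```

```text
False 0.12955651431598286 [ 0.10189552 -0.18226624 -0.65254793]
True 0.08304534707834835 [-0.10006306 -0.58059433  5.51450115] 31.7917
```

View pics/p_sc.png

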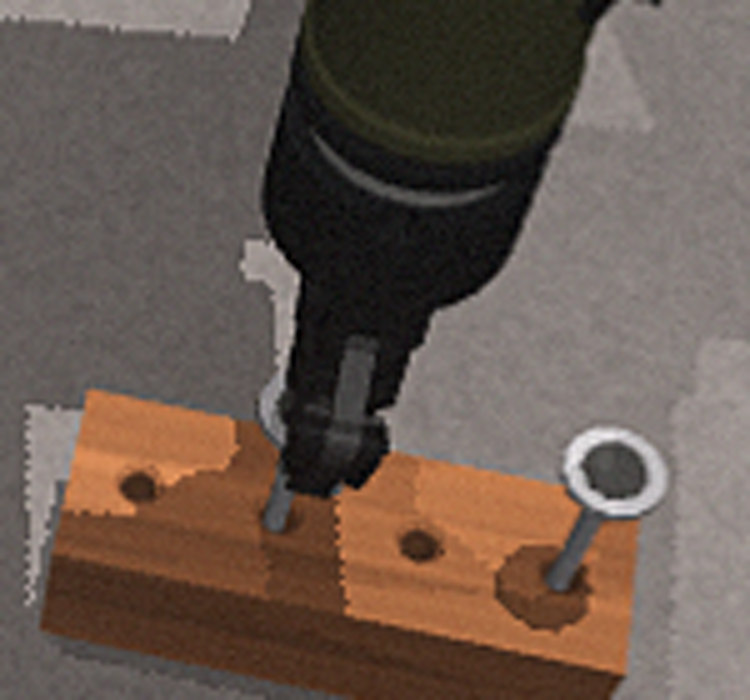

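```bash
python3 - <<'E'
from station import r
from h import *
r.set_gripper(.55)
P=np.array(r.read_tool_pos()); P[2]=.17
r.move_straight(P,feed=.15)
s=r.read_camera("scene");crop(s["img"],370,170,520,310,5,"pics/q_sc.png")
p=SC['B']+U*.004
r.goto([*p,.15],QH)
print(r.move_straight([*p,.068],feed=.1,guard=5))
r.set_gripper(.3,40)
print(r.read_width(),r.read_contact_force(),r.read_time_s())
c=r.read_camera("wrist"); cv2.imwrite("pics/w7.png",c["img"])
s=r.read_camera("scene");crop(s["img"],370,170,520,310,5,"pics/q2_sc.png")
E
```

```text
False
0.3690224303018672 [0.14096366 0.1400442  3.87970888] 35.45
```

View pics/w7.png

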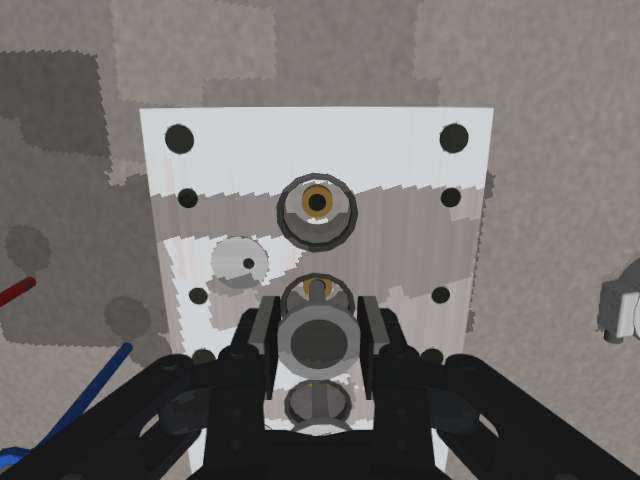

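View pics/q2_sc.png

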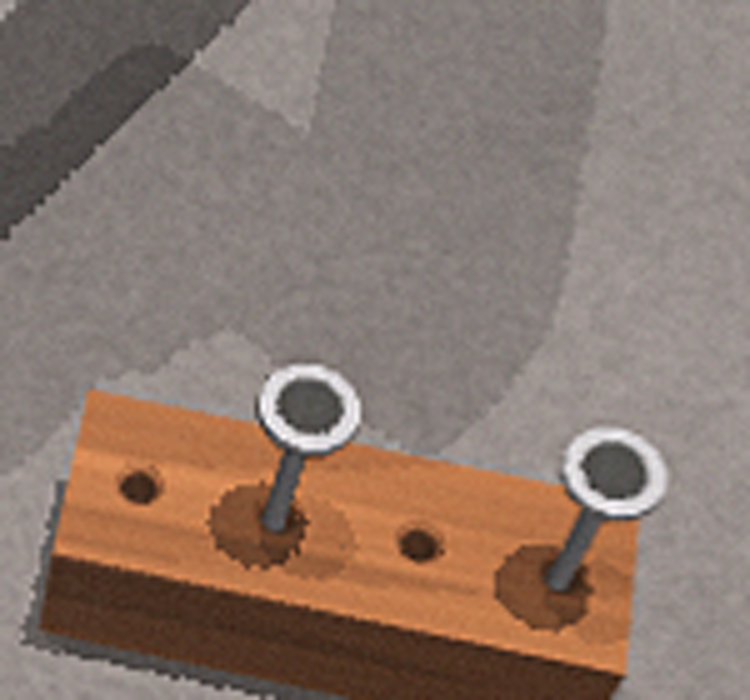

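Valve A stands fully in the middle free hole (like the old valve next to it). B is gripped just as A was; lift it and bring it to the end hole.

```bash
python3 - <<'E'
from station import r
from h import *
p=SC['B']+U*.004
g=r.move_straight([*p,.098],feed=.06,guard=8); print(g,r.read_contact_force())
assert not g
g=r.move_straight([*p,.198],feed=.15,guard=8); print(g,r.read_contact_force(),r.read_width())
assert not g
p=HO[0]+U2*.0035-W2*.0002
r.goto([*p,.197],QR)
r.move_straight([*p,.150],feed=.1,guard=8)
for n in("scene","wrist"):
    c=r.read_camera(n)
    print(n,"hole",proj(c,[*HO[0],.06]).round(1),"tip exp",proj(c,[*HO[0],.082]).round(1))
    if n=="scene": crop(c["img"],370,170,520,310,5,"pics/s_sc.png")
    if n=="wrist": cv2.imwrite("pics/s_w.png",c["img"])
print(r.read_time_s(),r.read_tool_pos(),r.read_width())
E
```

```text
True [ 0.50572471 -1.55150244 -0.24111132]Traceback (most recent call last):
  File "<stdin>", line 5, in <module>
AssertionError
```

```bash
python3 - <<'E'
from station import r
from h import *
print(r.read_tool_pos(),r.read_contact_force(),r.read_width(),r.read_time_s())
c=r.read_camera("wrist"); cv2.imwrite("pics/w8.png",c["img"])
s=r.read_camera("scene");crop(s["img"],190,90,350,270,3,"pics/x_sc.png")
E
```

```text
[ 0.5519197  -0.13515072  0.07046408] [ 0.50572471 -1.55150244 -0.24111132] 0.3681170972963706 35.7667
```

View pics/w8.png

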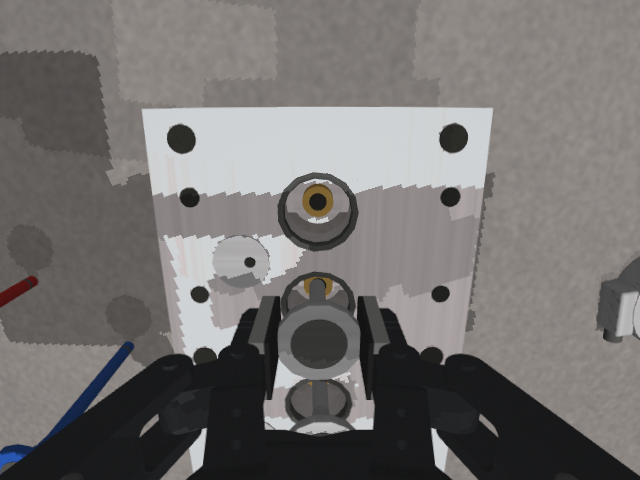

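View pics/x_sc.png

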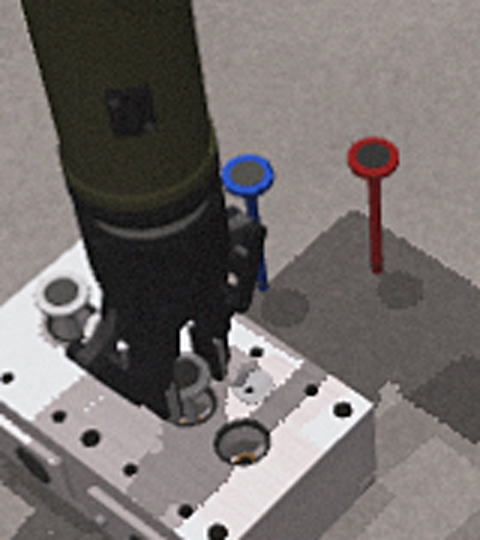

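```bash
python3 - <<'E'
from station import r
from h import *
p=SC['B']+U*.004
g=r.move_straight([*p,.098],feed=.05,guard=7); print(g,r.read_contact_force(),r.read_tool_pos())
assert not g
g=r.move_straight([*p,.198],feed=.15,guard=8); print(g,r.read_contact_force(),r.read_width())
assert not g
p=HO[0]+U2*.0035-W2*.0002
r.goto([*p,.197],QR)
r.move_straight([*p,.150],feed=.1,guard=8)
for n in("scene","wrist"):
    c=r.read_camera(n)
    print(n,"hole",proj(c,[*HO[0],.06]).round(1),"tip exp",proj(c,[*HO[0],.082]).round(1))
    if n=="scene": crop(c["img"],370,170,520,310,5,"pics/s_sc.png")
    if n=="wrist": cv2.imwrite("pics/s_w.png",c["img"])
print(r.read_time_s(),r.read_tool_pos(),r.read_width())
E
```

```text
False [ 2.39648815 -1.16517981  0.15360255] [ 0.55170725 -0.13499464  0.09851352]
False [ 0.13094519  0.30825096 -1.27915609] 0.3706184444997879
scene hole [398.  267.1] tip exp [399.4 260.8]
wrist hole [316.9 234.6] tip exp [316.9 244.2]
39.1583 [0.52500932 0.1342741  0.15080846] 0.3705139696674464
```

View pics/s_sc.png

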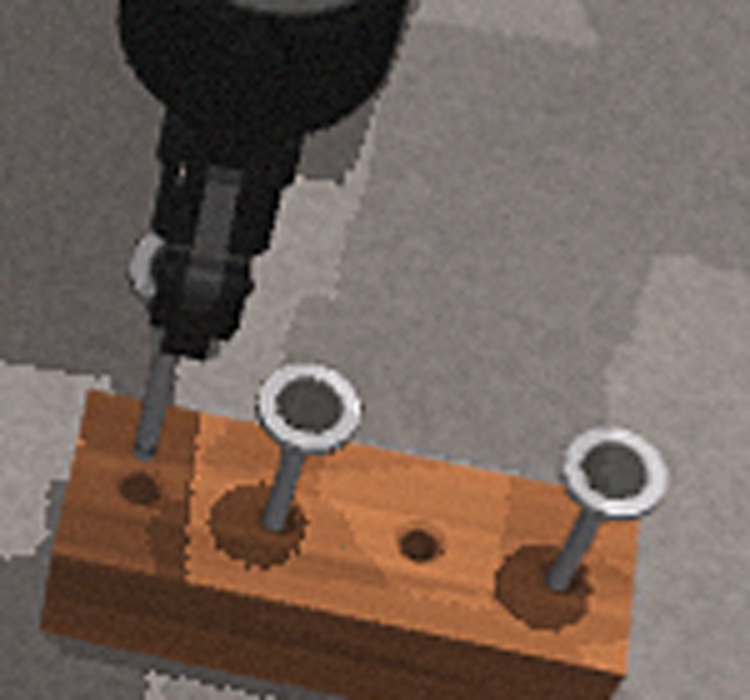

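View pics/s_w.png

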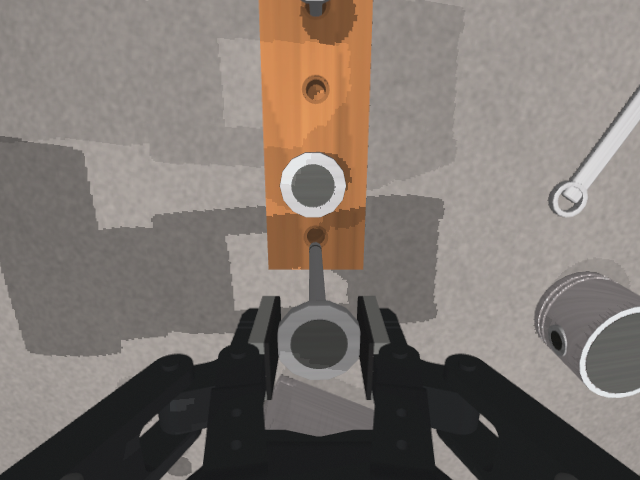

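```bash
python3 - <<'E'
from station import r
from h import *
p=HO[0]+U2*.0035-W2*.0002
g=r.move_straight([*p,.130],feed=.05,guard=6); print(g,r.read_contact_force())
assert not g
print(r.move_straight([*p,.083],feed=.06,guard=6),r.read_tool_pos(),r.read_contact_force(),r.read_time_s())
if r.read_tool_pos()[2]<.087:
    r.set_gripper(.55)
    r.move_straight([*p,.2],feed=.15)
    r.goto([.45,.0,.25],QR)
    for n in("scene","top"):
        c=r.read_camera(n); cv2.imwrite(f"pics/end_{n}.png",c["img"])
        if n=="scene": crop(c["img"],370,170,520,310,5,"pics/end_r.png")
    print(r.read_time_s())
E
```

```text
False [ 0.51209075  0.5968547  -0.63729011]
True [0.52338369 0.13427312 0.08403403] [-0.41733506  0.67735089  4.33392319] 40.4333
42.45
```

View pics/end_scene.png

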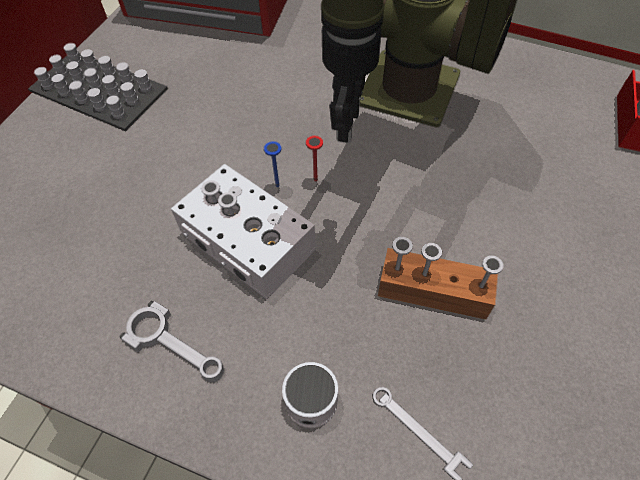

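View pics/end_r.png

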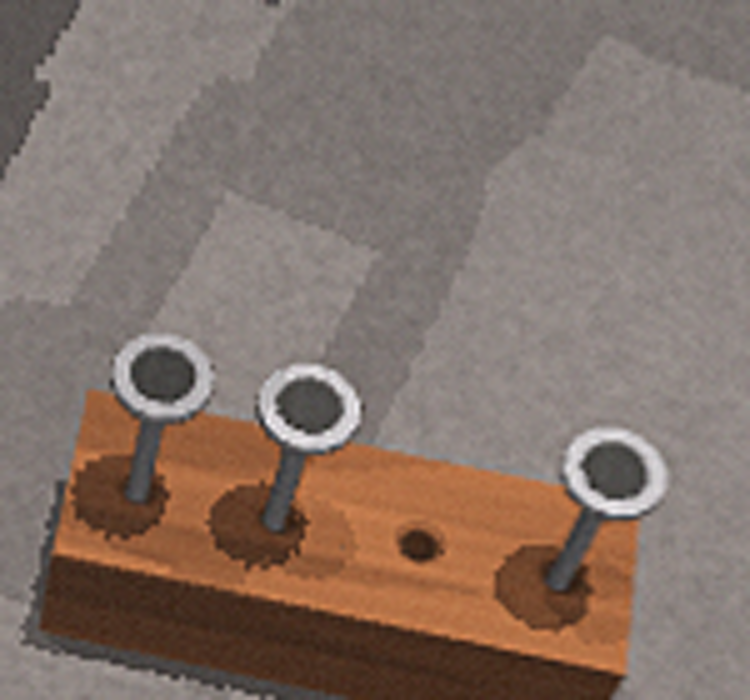

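View pics/end_top.png

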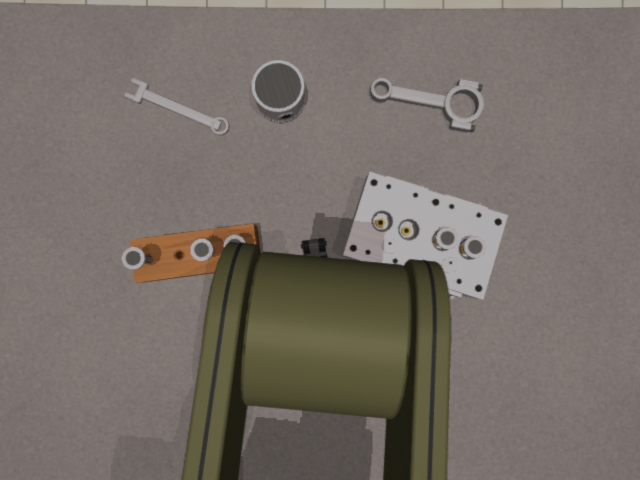

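```bash
python3 - <<'E'
from station import r
r.wait(.3); print(r.read_contact_force(),r.read_time_s()); r.close_job()
E
```

```text
[-0.1495233  -0.36295118 -0.40252573] 42.75
the job is handed in; nothing more can be done
```

The two loose valves are out and standing in the rack, and I handed the job in at 42.8 s of the allowed 72 s.

- **Rocking test:** I pushed each valve's rim both ways, stopping when the force changed by 3.5 N. The two valves at the +y (rack-side) end moved 10.8 mm stop to stop, so they are loose. The other two moved 4.4 mm, so they are snug and stay in their guides.
- **Placing:** Both loose valves stand head up in the end and middle free holes. Both descents stopped at the height expected for the hole floor. The last scene picture shows both standing in the holes like the old valve. It also shows the snug valves, the old valve, the blue and red look-alikes and the other items where they were at the start.

Some checks did not go as planned:
- **First rocking pass:** It touched nothing, because the fingertips sat higher than I expected and passed over the rim. I lowered the gripper and repeated it.
- **First grip:** It looked off-centre, so I moved the gripper slightly and gripped again.
- **Second lift:** It stopped once after about 2 mm when its 8 N force guard tripped. I put this down to the grip preload letting go, since the force then read about 1.6 N, and the lift continued normally. I did not measure the peak sideways load on that guide.
- **Final top view:** The arm partly hid the rack-end valve and the look-alikes, so for those I relied on the scene camera.

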